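# Rehang the washed incubator door on its lift-off hinges

### The arm

A 6-joint arm with a two-finger parallel gripper is mounted at the origin on the work surface. World frame = base frame: x ahead of the robot, y to its left, z up, the work surface at z = 0. Lengths are in m, angles in degrees, forces in N, time in s.
With the tool pointing down it reaches from about 0.3 to 0.75 m from the base axis. Payload 8.5 kg.
Tool frame: the origin (TCP) lies on the centre line of the jaws, within the pads' length; the fingertips stand 25 mm ahead of it and the grasp point (between the pads) lies 6 mm ahead of it; z points along the fingers, y is the line along which they close (so a half turn about z gives the same grasp; the last joint's range is limited). The gripper opens to 85 mm and grips with 20 to 120 N. Pads are 22 mm wide; open, the fingers measure 114 mm over their backs; the gripper's body (76 mm by 85 mm) begins 54 mm behind the grasp point. The pads swing forward as they close: fully open they stand 13 mm farther back than shut.
Start: joints at [-81.148, 21.807, 74.336, -0, 83.858, -12.336], TCP at [0.199, -0.513, 0.256] pointing down, gripper open.
Joint ranges: [-178.18, 178.18], [-50.72, 133.34], [12.68, 142.11], [-81.47, 261.47], [9.98, 163.14], [-165.26, 165.26]. Speed limits (degrees/s): [136.94, 136.94, 180, 180, 180, 180].

### API

Orientations are given as a 3x3 rotation matrix whose columns are the frame's x, y, z axes.
In Python, from rig import telemetry, optics, env gives the robot as it stands.
- The arm moves only by the tool send_rows, never from a script. Its argument "deltas" is a list that holds one entry, the list of rows, each a list of 7 numbers: the shift along the tool's x, y, z in m, then the turn, a rotation vector about the tool's x, y, z in rad, then the opening, from -1 (shut) to 1 (fully open), so that 0 is half open. In form: [[[x, y, z, ax, ay, az, grip], ...]]. A call has 1 to 12 rows; each row shifts and turns the commanded pose from where the row before left it, along the tool's axes as they then stand; what a row does not reach is not made up. A row lasts 1/8 s, in which the tool goes at most 62.5 mm and 10.7 degrees, less where a joint would pass 70% of its speed; a pose out of reach is approached as far as the arm can. A call is refused whole if a number of a shift passes 0.0625 or a number of a turn 0.188, either way. A call with a gripper value outside its range is refused whole. The fingers move at their own pace and stop on an object; "squeeze" is the grip in N (left out, the last holds). Time passes only in rows, so rows that do not move let the fingers close. It gives the time, the measured TCP pose, the force, the opening and the grip force at its end, in the units of the state.
- telemetry.observe(): the state, without advancing time (a new reading comes with each control period).
- optics.get_image(name): name is "side" or "top" or "wrist"; returns a dict with "image" (400x640x3 uint8, red, green, blue), "range_z" (400x640 float32, m along the optical axis (not along the pixel's ray), 0 where there is no reading), "K" (3x3 intrinsics, pixels), "rvec" (rotation vector, rad) and "tvec" (3), from world to camera coordinates, as OpenCV has them; the wrist camera has in their place "hand_eye" (4x4, takes a point from camera to tool coordinates, whose origin is the TCP and whose axes are the flange's). Camera axes: x right, y down, z forward; pixel columns grow to the right and rows downward; lengths in m; the calibration is good to about 2 mm. The wrist camera is an equidistant fisheye: a pixel r from the principal point sees the ray r / f radians off the axis. A picture is of the moment at which its call begins: read the wrist's pose just before it.
- env.close_job(): hands the job in; it is judged then, once.
The state is a dict: "time_s": time; "q": joint angles; "qvel": joint speeds; "joint_efforts": joint torques, N m; "position": TCP position; "tool_rot": TCP orientation; "ft_force": force on the tool from outside, world axes, zero at the start; "wrist_torque": the same for the moment, N m; "grip_width": finger opening in m; "gripper_force": force on a finger pad.
Only numpy, scipy, OpenCV 4.12 (cv2) and the standard library are available. Lean on these libraries where they do the work, as an engineer would, in place of code of your own. Each camera call takes 0.05 s, during which the arm holds its last target. There are 200 camera calls.

### The job

Take the washed incubator door out of the drying rack, hang it on the incubator by lowering both hinge knuckles over the two pins together until they sit fully home on their collars, then swing the door shut and let go of it. The hinge bar is adjustable, so the pins' sideways position is known only roughly: feel for them gently, never force or bang the door or the gripper against the incubator, and leave everything else on the bench where it stands.

Things in the scene. Friction and masses are not known exactly. Their poses are not given: they have to be found in the camera images.
- incubator: Mini incubator, white box 260 deep (x), 340 wide (y), 270 mm high, fixed. Origin under its middle, on the bench. Its front, the plane x = -130 mm of its frame, faces its -x; a black gasket 4.5 mm proud frames the doorway; the hinge is on the -y side. With the door closed, door and incubator axes are parallel; opening turns the door counter-clockwise from above (positive yaw).
- hinge_low (a point): Reference of the lower hinge pin, at its collar's top, 85 mm above the bench, 14 mm before the incubator's front; incubator's axes. Both pins are on one bar, clamped in slots: each stands the same unknown distance, up to 20 mm, from its reference along the incubator's -y; exact otherwise. Upright brass pins, 7 mm thick, 16 mm high above a 16 mm wide collar, tip slightly bevelled.
- hinge_up (a point): Reference point of the upper hinge pin, 130 mm straight above hinge_low; same pin, same sideways setting.
- door_top (a point): Middle of the top edge of the loose door: cream frame with window, about 0.42 kg, 16 mm thick (own x), 230 wide (own y), 190 high, upright in a slot of the rack; centre of mass near its middle. Door axes: -x outside with handle, -y to the hinge edge, z up. The top frame bar, 36 mm deep, can be pinched from above.
- door_center (a point): Centre of the door panel, 95 mm below door_top; axes as the door's.
- knuckle_low (a point): Centre of the open lower mouth of the door's lower hinge knuckle, a steel barrel 18 mm wide, 24 mm high, with a blind bore 9 mm wide and 20 mm deep. 132 mm to the -y side of the door's middle, 20 mm above its bottom edge. Home when it rests on the collar, at the height of hinge_low.
- knuckle_up (a point): The same for the upper knuckle, 130 mm straight above knuckle_low. The knuckles have 1 mm play around the pins, so the hung door sags by about a degree when let go; it swings freely and stays where it is left.
- door_handle (a point): Middle of the black upright bar handle on the outside of the door, 30 mm off the face, bar 10 mm thick and 70 mm long, 100 mm to the +y side of the door's middle and 100 mm below door_top.
- rack: Grey drying rack fixed to the bench, base 150 (x) x 240 (y) mm; origin under its middle, its floor 8 mm above the bench. Two slots run along its y at x = -40 and +40 mm, each between pairs of 6 mm posts 25 mm apart that reach 74 mm above the bench; the door stands in one, the drip tray in the other.
- drip_tray_center (a point): Centre of the incubator's steel drip tray, 190 x 110 x 14 mm, standing on edge in the other slot of the rack. Bystander.
- flask_a: Conical glass flask, 84 mm wide, 155 mm high; origin under its middle. Bystander.
- flask_b: Conical glass flask like flask_a. Bystander.
- flask_c: Smaller conical glass flask, 71 mm wide, 136 mm high; origin under its middle. Bystander.
- reagent: White plastic bottle with blue cap, 64 mm wide, 150 mm high; origin under its middle. Bystander.
- jar: Clear jar with red lid, 56 mm wide, 70 mm high; origin under its middle. Bystander.
- dishes: Stack of petri dishes, 92 mm wide, 42 mm high; origin under its middle. Bystander.
- filter_box: Flat box of membrane filters, 100 x 70 x 30 mm; origin under its middle. Bystander.

How it is judged (in metres and radians):
On the way:
1. both knuckles are fully home on the hinge pins while the door still stands open by 15 degrees or more (z of knuckle_low in the frame of incubator between 0.081 and 0.088 m and x of knuckle_low in the frame of incubator between -0.15 and -0.138 m and y of knuckle_low in the frame of incubator between -0.141 and -0.126 m and z of knuckle_up in the frame of incubator between 0.211 and 0.218 m and x of knuckle_up in the frame of incubator between -0.15 and -0.138 m and y of knuckle_up in the frame of incubator between -0.141 and -0.126 m and angle between the y axis of door_center and the y axis of incubator, either way round above 0.26 rad), for 0.2 s.
At the end, for the whole second after the job is handed in: Both knuckle mouths are on their pins and within 3 mm of the collar height, the door is shut to within 0.05 rad (about 3 degrees), handle outside, at rest and released (z of knuckle_low in the frame of incubator between 0.081 and 0.088 m and x of knuckle_low in the frame of incubator between -0.15 and -0.138 m and y of knuckle_low in the frame of incubator between -0.141 and -0.126 m and z of knuckle_up in the frame of incubator between 0.211 and 0.218 m and x of knuckle_up in the frame of incubator between -0.15 and -0.138 m and y of knuckle_up in the frame of incubator between -0.141 and -0.126 m and angle between the y axis of door_center and the y axis of incubator, either way round below 0.05 rad and x of door_handle in the frame of incubator below -0.15 m and linear speed of door below 0.01 m/s and contact force between the fingers and door below 0.1 N); the robot touches nothing.
It fails at once if the door is pressed or knocked against the incubator or its hinge with more than 40 N (contact force between door and incubator above 40 N).
It fails at once if the gripper or arm pushes on the incubator or its hinge with more than 15 N (contact force between any of the fingers, the arm and incubator above 15 N).
It fails at once if another thing on the bench is moved by more than 25 mm or tipped over (distance of any of drip_tray_center, flask_a, flask_b, flask_c, reagent, jar, dishes, filter_box from where it was at the start of the episode above 0.025 m or angle between any of drip_tray_center, flask_a, flask_b, flask_c, reagent, jar, dishes, filter_box's own z axis and vertical above 0.5 rad).
It also fails if it takes over 72 s, if anything falls off the work surface, if the arm or the gripper's body presses on something with over 40 N, if the wrist force passes 120 N, or if a joint passes its speed limit or range.

## Working session

There is one attempt and no reset: what is moved stays moved. The work goes in short steps, Python scripts to look and compute and a tool call to move; the robot and the scene stay as the last step left them, time stands still between calls to the robot, and variables do not carry over. Pictures are saved under pics/ and viewed, at most 10 in all, crops included, and the job is handed in when it is done.

Besides the shell and the picture viewer there is one more tool, called by a JSON object that holds its "method" and its "body". send_rows: Moves the arm, as the interface text tells. Its arguments: {"type":"object","properties":{"deltas":{"type":"array"},"squeeze":{"type":"number"}},"required":["deltas"]}

```bash
ls; mkdir -p pics; cat > h.py <<'E'
import numpy as np,cv2
from rig import telemetry,optics,env
def grab(n):
    s=telemetry.observe(); d=optics.get_image(n); d['s']=s
    if 'rvec' in d:
        R=cv2.Rodrigues(np.array(d['rvec'],float))[0]; d['R']=R; d['C']=-R.T@np.array(d['tvec'],float).ravel()
    return d
def cloud(d):
    h,w=d['range_z'].shape; u,v=np.meshgrid(np.arange(w),np.arange(h)); K=d['K']; z=d['range_z']
    P=np.stack([(u-K[0,2])/K[0,0]*z,(v-K[1,2])/K[1,1]*z,z],-1)
    W=(P-np.array(d['tvec'],float).ravel())@d['R']; W[z==0]=np.nan
    return W
def plane(d,u,v,z):
    K=d['K']; r=d['R'].T@np.array([(u-K[0,2])/K[0,0],(v-K[1,2])/K[1,1],1]); C=d['C']
    return C+r*(z-C[2])/r[2]
def save(d,name): cv2.imwrite('pics/'+name,cv2.cvtColor(d['image'],cv2.COLOR_RGB2BGR))
E
python3 - <<'E'
from h import *
for n in('top','side'):
    d=grab(n); save(d,n+'0.png'); np.savez('d_'+n+'.npz',**{k:d[k] for k in('image','range_z','K','R','C','tvec')}); print(n,d['C'].round(3),d['R'][2].round(2),d['K'][0,0])
print(telemetry.observe())
E
```

```text
pics
top [ 0.436 -0.056  1.271] [ 0.15 -0.02 -0.99] 362.3891210945738
side [1.007 0.684 0.814] [-0.38 -0.68 -0.62] 377.49023943360845
{'time_s': 0.1, 'q': array([-8.11496877e+01,  2.18379357e+01,  7.43782340e+01, -9.92469928e-04,
        8.38564435e+01, -1.23364982e+01]), 'qvel': array([ 0.02149375, -0.15155001, -0.21929994,  0.08715028,  0.00510209,
       -0.05678429]), 'joint_efforts': array([ 3.11997770e-03, -4.49218905e+01, -2.31655562e+01, -1.44885003e-04,
        3.69085930e-03,  1.94662317e-05]), 'position': array([ 0.19872899, -0.51260992,  0.25577875]), 'tool_rot': array([[ 9.32406375e-01,  3.61411547e-01, -2.12001853e-04],
       [ 3.61411520e-01, -9.32405573e-01,  1.24959933e-03],
       [ 2.53947919e-04, -1.24175430e-03, -9.99999197e-01]]), 'ft_force': array([ 0.08482373,  0.84544542, -0.41011681]), 'wrist_torque': array([-0.00542915, -0.03803843,  0.04189407]), 'gripper_force': 0.0, 'grip_width': 0.08505688081119232}
```

View pics/top0.png

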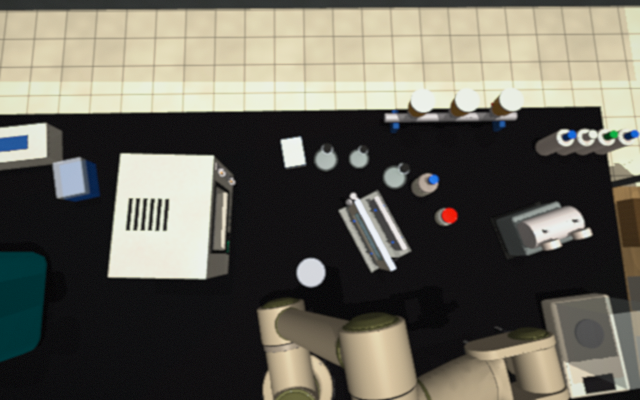

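View pics/side0.png

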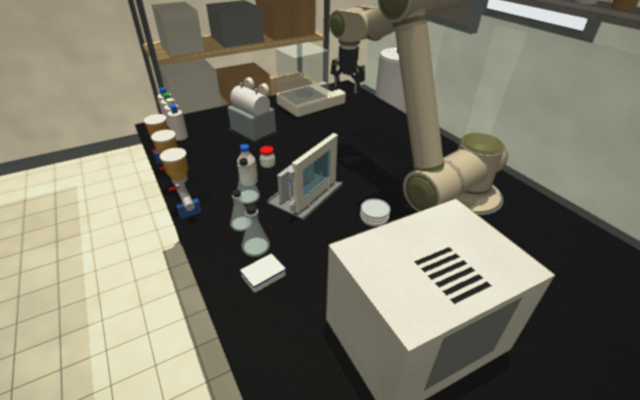

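```bash
python3 - <<'E'
from h import *
d=dict(np.load('d_top.npz')); s=dict(np.load('d_side.npz'))
for n,c in(('top',d),('side',s)):
    W=cloud(c); im=c['image'].astype(int)
    z=W[...,2]; m=(abs(z-0.27)<.01)&(W[...,1]>.1)&(W[...,0]<.8)&(W[...,0]>0)
    p=W[m]; r=cv2.minAreaRect(p[:,:2].astype(np.float32)); print(n,'inc',len(p),np.median(p[:,2]),r)
    m=(z>.187)&(z<.215)&(W[...,0]>.3)&(W[...,0]<.7)&(W[...,1]>-.3)&(W[...,1]<.1)
    p=W[m]; r=cv2.minAreaRect(p[:,:2].astype(np.float32)); print('door',len(p),np.median(p[:,2]),r, cv2.boxPoints(r).round(3).tolist())
    np.save('m_%s.npy'%n,p)
    b=abs(z)<.02; print('bench z',np.nanmedian(z[b]))
im=cv2.cvtColor(d['image'],cv2.COLOR_RGB2BGR)
a=cv2.resize(im[180:285,325:425],None,fx=5,fy=5,interpolation=cv2.INTER_CUBIC)
b=cv2.resize(im[140:290,200:250],None,fx=3.5,fy=3.5,interpolation=cv2.INTER_CUBIC)
o=np.zeros((525,680,3),np.uint8); o[:,:500]=a; o[:,500:675]=b[:525]
cv2.imwrite('pics/c1.png',o)
E
```

```text
top inc 11774 0.26947933497891846 ((0.5496283173561096, 0.3555721640586853), (0.26248690485954285, 0.34064462780952454), 87.67695617675781)
door 465 0.19725950084875551 ((0.4863284230232239, -0.24139948189258575), (0.22954705357551575, 0.017252232879400253), 26.001510620117188) [[0.3790000081062317, -0.2840000092983246], [0.3869999945163727, -0.29899999499320984], [0.5929999947547913, -0.19900000095367432], [0.5860000252723694, -0.18299999833106995]]
bench z -0.0004011529391791847
side inc 18482 0.27007110851418054 ((0.5497425198554993, 0.35530465841293335), (0.2627352476119995, 0.3431144952774048), 87.654296875)
door 308 0.19658658315407912 ((0.4878409206867218, -0.24038659036159515), (0.23251919448375702, 0.020420704036951065), 25.947715759277344) [[0.3790000081062317, -0.28200000524520874], [0.3880000114440918, -0.30000001192092896], [0.597000002861023, -0.19900000095367432], [0.5879999995231628, -0.18000000715255737]]
bench z -0.0001307713780120564
```

View pics/c1.png

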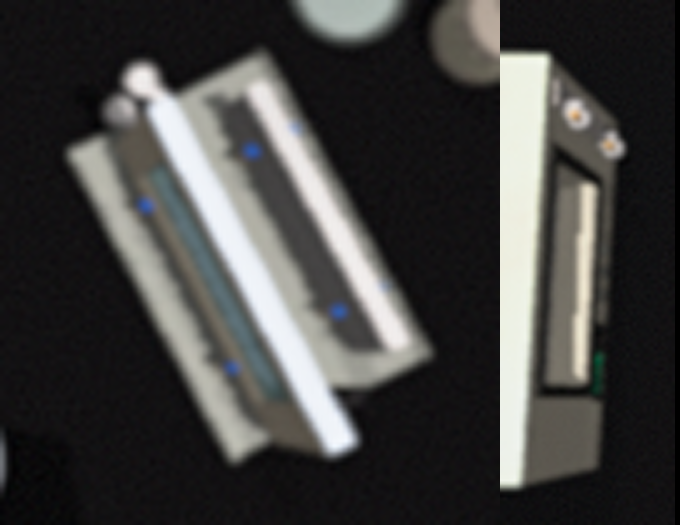

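```bash
python3 - <<'E'
from h import *
d=dict(np.load('d_top.npz'))
th=np.radians(87.67);x=np.array([np.cos(th),np.sin(th)]);y=np.array([-x[1],x[0]]);C=np.array([.5497,.3554])
for u,v,z in((221.4,172.3,.231),(232,181.4,.101)):
    for zz in (z,z-.016):
        p=plane(d,u,v,zz)[:2]; print(p.round(4),((p-C)@x).round(4),((p-C)@y).round(4))
# knuckles
p=plane(d,325+142/5,180+78/5,.008+.174)[:2];print('knup',p)
p=plane(d,325+120/5,180+110/5,.008+.044)[:2];print('knlow',p)
W=cloud(d);z=W[...,2];P=W[(z>.03)&(W[...,0]>.25)&(W[...,0]<.85)&(W[...,1]<.2)&(W[...,1]>-.5)]
# obstacle blobs
im=((z>.025)&(z<.3)&(W[...,0]>.2)&(W[...,1]<.2)&(W[...,1]>-.5)).astype(np.uint8)
n,l,st,c=cv2.connectedComponentsWithStats(im)
for i in range(1,n):
    if st[i,4]>20: q=W[l==i]; print(st[i].tolist(),np.nanmin(q,0).round(3),np.nanmax(q,0).round(3))
w=grab('wrist'); print(w['K'],w['hand_eye'])
E
```

```text
[0.674 0.203] -0.1473 -0.1304
[0.6776 0.2069] -0.1431 -0.1339
[0.6727 0.2003] -0.15 -0.1292
[0.6759 0.2038] -0.1463 -0.1323
knup [ 0.60562062 -0.18651889]
knlow [ 0.60414417 -0.1862454 ]
[384, 89, 54, 42, 1063] [ 0.862 -0.5    0.025] [ 0.937 -0.318  0.212]
[281, 137, 24, 31, 542] [ 0.735 -0.035  0.025] [0.845 0.046 0.037]
[315, 144, 21, 25, 382] [ 0.729 -0.145  0.025] [ 0.796 -0.074  0.159]
[350, 145, 18, 21, 264] [ 0.738 -0.258  0.025] [ 0.796 -0.198  0.135]
[384, 163, 25, 24, 413] [ 0.66  -0.388  0.025] [ 0.734 -0.315  0.161]
[412, 174, 26, 22, 409] [ 0.627 -0.472  0.025] [ 0.688 -0.412  0.154]
[346, 193, 52, 78, 1157] [ 0.38  -0.32   0.025] [ 0.614 -0.175  0.205]
[370, 196, 36, 55, 609] [ 0.439 -0.354  0.025] [ 0.613 -0.258  0.124]
[436, 210, 8, 13, 76] [ 0.531 -0.5    0.026] [ 0.573 -0.489  0.077]
[297, 259, 27, 28, 603] [ 0.327 -0.093  0.034] [ 0.416 -0.006  0.048]
[257, 298, 48, 44, 1306] [ 0.2   -0.033  0.089] [0.303 0.11  0.299]
[[309.70691629   0.         317.72470771]
 [  0.         309.70691629 199.61099058]
 [  0.           0.           1.        ]] [[ 8.14867547e-04 -9.65435888e-01 -2.60639371e-01  6.61805980e-02]
 [ 9.99999523e-01  9.26896692e-04 -3.06907480e-04  7.25371536e-04]
 [ 5.37885266e-04 -2.60638996e-01  9.65436183e-01 -1.17917857e-01]
 [ 0.00000000e+00  0.00000000e+00  0.00000000e+00  1.00000000e+00]]
```

{"method": "send_rows", "body": {"deltas": [[[0.049,-0.019,0,0,0,0,1],[0.049,-0.019,0,0,0,0,1],[0.049,-0.019,0,0,0,0,1],[0.049,-0.019,0,0,0,0,1],[0.049,-0.019,0,0,0,0,1],[0.049,-0.019,0,0,0,0,1],[0.049,-0.019,0,0,0,0,1],[0.049,-0.019,0,0,0,0,1],[0,0,0,0,0,-0.084,1],[0,0,0,0,0,0,1]]], "squeeze": 60}}

```text
time_s: 1.4
position: [0.5095, -0.229, 0.256]
tool_rot: [[0.899, 0.439, -0.001], [0.439, -0.899, 0.0], [-0.0, -0.001, -1.0]]
ft_force: [0.1, 0.7, 0.2]
grip_width: 0.0854
gripper_force: 0.0
```

```bash
cat >> h.py <<'E'
def wray(w,u,v):
    K=w['K'];a=np.array([(u-K[0,2])/K[0,0],(v-K[1,2])/K[1,1]]);r=np.linalg.norm(a)
    c=np.r_[a/max(r,1e-9)*np.sin(r),np.cos(r)]; H=w['hand_eye'];R=np.array(w['s']['tool_rot']);p=np.array(w['s']['position'])
    return p+R@H[:3,3], R@(H[:3,:3]@c)
def wplane(w,u,v,z):
    o,r=wray(w,u,v); return o+r*(z-o[2])/r[2]
def wcloud(w):
    z=w['range_z'];h,wd=z.shape;u,v=np.meshgrid(np.arange(wd),np.arange(h));K=w['K']
    ax=(u-K[0,2])/K[0,0];ay=(v-K[1,2])/K[1,1];r=np.hypot(ax,ay)+1e-9;t=np.tan(np.minimum(r,1.4))
    P=np.stack([ax/r*t*z,ay/r*t*z,z],-1);P[z==0]=np.nan
    H=w['hand_eye'];T=P@H[:3,:3].T+H[:3,3]
    return T@np.array(w['s']['tool_rot']).T+np.array(w['s']['position'])
E
python3 - <<'E'
from h import *
w=grab('wrist');save(w,'w1.png')
s=w['s'];print(s['time_s'],s['position'],s['tool_rot'],s['q'])
W=wcloud(w);z=W[...,2]
m=(z>.185)&(z<.21)&(W[...,0]>.3)&(W[...,0]<.7)&(W[...,1]>-.35)&(W[...,1]<-.1)
p=W[m];r=cv2.minAreaRect(p[:,:2].astype(np.float32));print(len(p),np.median(p[:,2]),r)
E
```

```text
1.4 [ 0.50948294 -0.22898331  0.25598486] [[ 8.98678342e-01  4.38607826e-01 -6.41501620e-04]
 [ 4.38608082e-01 -8.98678386e-01  3.28673892e-04]
 [-4.32344700e-04 -5.76739903e-04 -9.99999740e-01]] [-3.63416173e+01  2.27052051e+01  7.29541313e+01 -6.64423554e-03
  8.43814296e+01  2.76439351e+01]
6697 0.19838894044975636 ((0.5157870054244995, -0.22862976789474487), (0.16762427985668182, 0.016301129013299942), 26.17569923400879)
```

View pics/w1.png

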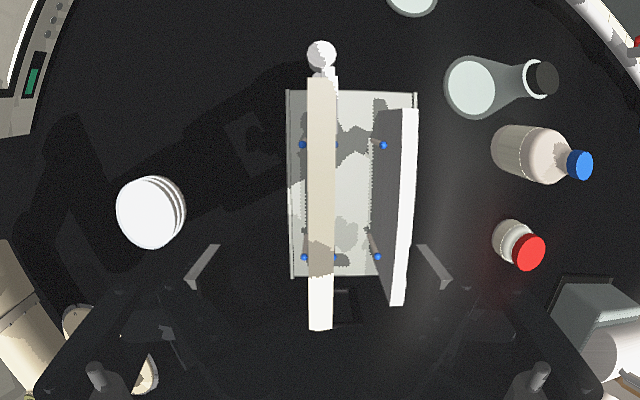

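{"method": "send_rows", "body": {"deltas": [[[0,0.0022,0.02,0,0,-0.003,0.6],[0,0,0.025,0,0,0,0.6],[0,0,0.025,0,0,0,0.6],[0,0,0,0,0,0,-1],[0,0,0,0,0,0,-1],[0,0,0,0,0,0,-1],[0,0,0,0,0,0,-1],[0,0,0,0,0,0,-1]]]}}

```text
time_s: 2.45
position: [0.5106, -0.2317, 0.1876]
tool_rot: [[0.898, 0.441, 0.002], [0.441, -0.898, -0.002], [0.001, 0.002, -1.0]]
ft_force: [-1.1, 1.5, 5.7]
grip_width: 0.0153
gripper_force: 59.9
```

```bash
python3 - <<'E'
from h import *
w=grab('wrist');save(w,'w2.png')
s=w['s'];print(s['time_s'],s['position'],s['ft_force'],s['wrist_torque'],s['grip_width'],s['gripper_force'])
# white cap knuckle circle: report bright blob rows
g=w['image'].min(2); 
n,l,st,c=cv2.connectedComponentsWithStats((g>170).astype(np.uint8))
for i in range(1,n):
    if st[i,4]>80 and 200<c[i][0]<420: print(st[i],c[i].round(1))
E
```

```text
2.45 [ 0.51064822 -0.23168968  0.18760797] [-1.11211336  1.49559175  5.72527152] [ 0.01250867  0.22365146 -0.00794388] 0.015326213558827451 59.862645864486694
[  283     0   165   278 21085] [350.2 151. ]
[278 213   5  31 108] [279.7 227.2]
```

{"method": "send_rows", "body": {"deltas": [[[0,0,-0.02,0,0,0,-1],[0,0,-0.04,0,0,0,-1],[0,0,-0.04,0,0,0,-1],[0.0143,-0.0192,0,0,0,0,-1],[0.0286,-0.0383,0,0,0,0,-1],[0.0286,-0.0383,0,0,0,0,-1],[0.0286,-0.0383,0,0,0,0,-1],[0.0286,-0.0383,0,0,0,0,-1],[0.0286,-0.0383,0,0,0,0,-1],[0.0286,-0.0383,0,0,0,0,-1],[0.0286,-0.0383,0,0,0,0,-1],[0.0143,-0.0192,0,0,0,0,-1]]]}}

```text
time_s: 4.0
position: [0.5802, 0.147, 0.2858]
tool_rot: [[0.897, 0.443, -0.001], [0.443, -0.897, 0.0], [-0.001, -0.001, -1.0]]
ft_force: [0.2, -1.1, -4.1]
grip_width: 0.0156
gripper_force: 59.2
```

{"method": "send_rows", "body": {"deltas": [[[0,0,0,0,0,0,-1],[0,0,0,0,0,0,-1]]]}}

```text
time_s: 4.25
position: [0.5803, 0.1441, 0.286]
tool_rot: [[0.898, 0.441, -0.001], [0.441, -0.898, -0.0], [-0.001, -0.0, -1.0]]
ft_force: [-0.3, 0.8, -3.6]
grip_width: 0.0155
gripper_force: 59.2
```

```bash
python3 - <<'E'
from h import *
w=grab('wrist');save(w,'w3.png');np.savez('w3.npz',**{k:w[k] for k in('image','range_z','K','hand_eye')},p=w['s']['position'],R=w['s']['tool_rot'])
s=w['s'];print(s['time_s'],s['position'],s['tool_rot'].round(4).tolist(),s['ft_force'],s['wrist_torque'],s['gripper_force'],s['q'].round(1))
t=grab('top');np.savez('t3.npz',**{k:t[k] for k in('image','range_z','K','R','C','tvec')})
a=cv2.resize(w['image'][0:200,190:450],None,fx=2,fy=2,interpolation=cv2.INTER_CUBIC)
b=cv2.resize(t['image'][140:240,200:300],None,fx=4,fy=4,interpolation=cv2.INTER_CUBIC)[:,:275]
cv2.imwrite('pics/c3.png',np.hstack([a,b])[...,::-1])
E
```

```text
4.25 [0.58029483 0.14409278 0.2860218 ] [[0.8976, 0.4408, -0.0008], [0.4408, -0.8976, -0.0003], [-0.0009, -0.0001, -1.0]] [-0.30961064  0.80130311 -3.59177499] [-0.03439163 -0.08375345  0.0336004 ] 59.2094224691391 [ 2.6 25.8 63.  -0.  91.3 66.5]
```

View pics/c3.png

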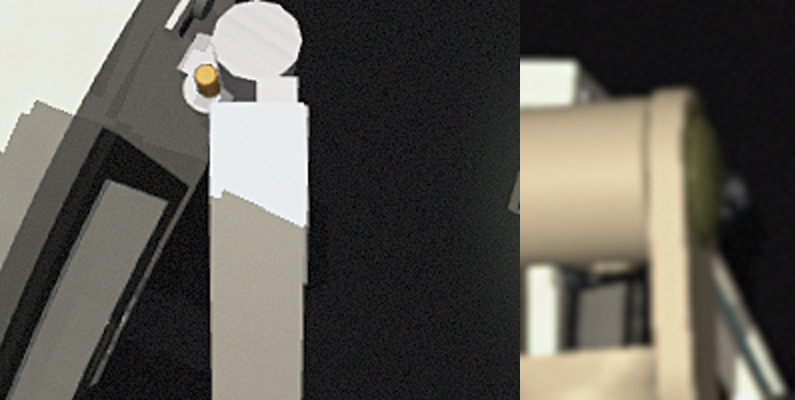

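```bash
python3 - <<'E'
from h import *
f=np.load('w3.npz');w={k:f[k] for k in('image','range_z','K','hand_eye')};w['s']=dict(position=f['p'],tool_rot=f['R'])
W=wcloud(w);z=W[...,2];im=w['image'].astype(int)
br=((im[...,0]-im[...,2])>60);br[200:]=0;br[:,:280]=0;br[:,310:]=0
v,u=np.nonzero(br);print('brass',len(u),u.min(),u.max(),v.min(),v.max())
tip=br&(z>.226)&(z<.236);v2,u2=np.nonzero(tip);print('tip',len(u2),u2.mean() if len(u2) else 0,v2.mean() if len(u2) else 0,np.nanmedian(z[br]),np.nanpercentile(z[br],[5,95]))
print('tipcloud',W[tip].mean(0) if tip.any() else 0, W[br&(z>.21)].mean(0))
(c,r)=cv2.minEnclosingCircle(np.stack([u2,v2],1).astype(np.float32)) if len(u2) else ((0,0),0);print(c,r,wplane(w,c[0],c[1],.231))
k=(z>.272)&(z<.29);k[60:]=0
cs=cv2.findContours(k.astype(np.uint8),0,1)[0];
for q in cs:
    if len(q)>15: 
        e=cv2.fitEllipse(q);print('kn',len(q),e,np.nanmedian(z[k]),wplane(w,*e[0],.2804),W[k].min(0),W[k].max(0), 'dx/circle',cv2.minEnclosingCircle(W[k][:,:2].astype(np.float32)))
col=(z>.211)&(z<.219);col[150:]=0;col[:,:270]=0;col[:,305:]=0
print('collar',col.sum(),W[col].min(0),W[col].max(0))
d=(z>.285)&(z<.31)&(W[...,1]<.25);p=W[d];print('door',len(p),np.median(p[:,2]),cv2.minAreaRect(p[:,:2].astype(np.float32)))
# incubator front line from gasket-free top edge
t=(z>.262)&(z<.278)&(W[...,1]>.2)&(np.arange(640)[None,:]<300);p=W[t];print('inctop',len(p),np.median(p[:,2]) if len(p) else 0)
E
```

```text
brass 96 287 298 32 42
tip 95 292.57894736842104 37.31578947368421 0.23097993918392967 [0.22990281 0.23232296]
tipcloud [0.67524175 0.2054992  0.23109433] [0.67528181 0.20556534 0.23093791]
(292.59259033203125, 37.48147964477539) 5.616681098937988 [0.6751713  0.20546249 0.231     ]
kn 158 ((319.0572814941406, 24.509326934814453), (42.01449203491211, 52.8321418762207), 154.62155151367188) 0.2804154836234939 [0.6746517  0.18909902 0.2804    ] [0.60624074 0.17425078 0.27200107] [0.68565261 0.39111057 0.28269739] dx/circle ((0.6377555727958679, 0.2822531461715698), 0.11166954785585403)
collar 589 [0.66706213 0.19872099 0.21105255] [0.70370273 0.22034513 0.21888976]
door 14733 0.2967958308332734 ((0.6125244498252869, 0.15028531849384308), (0.10718739777803421, 0.07256966084241867), 3.9286699295043945)
inctop 63773 0.2704153622173892
```

```bash
cat > meas.py <<'E'
from h import *
def meas(w,zk):
    W=wcloud(w);z=W[...,2];im=w['image'].astype(int);P=w['s']['position'];R=np.array(w['s']['tool_rot'])
    L=(W-P)@R   # tool coords
    k=(abs(z-zk)<.004)&(L[...,0]>.094)&(L[...,0]<.13)&(abs(L[...,1])<.015);k[100:]=0
    q=W[k];c,r=cv2.minEnclosingCircle(q[:,:2].astype(np.float32))
    uv=np.argwhere(k)[:,::-1].astype(np.float32);cu,ru=cv2.minEnclosingCircle(uv)
    print('kn n',k.sum(),'z',np.median(q[:,2]).round(4),'cloud c',np.round(c,4),'r',round(r,4),'px',np.round(cu,1),round(ru,1),'tool',((np.r_[c,zk]-P)@R).round(4))
    br=((im[...,0]-im[...,2])>60)&(abs(z-.231)<.004)&(abs(L[...,0]-.1)<.04)&(abs(L[...,1])<.05);br[150:]=0
    if br.sum()>10:
        t,rt=cv2.minEnclosingCircle(W[br][:,:2].astype(np.float32));print('pin',np.round(t,4),round(rt,4),br.sum())
    else: t=None
    d=(abs(L[...,1])<.012)&(abs(z-(zk+.016))<.003)&(L[...,0]>0)&(L[...,0]<.093)
    p=W[d][:,:2].astype(np.float32);print('door',len(p),cv2.minAreaRect(p)) 
    if t is not None: print('need tool', (np.r_[np.array(t)-np.array(c),0]@R).round(4))
    return W,L
E
python3 - <<'E'
from meas import *
f=np.load('w3.npz');w={k:f[k] for k in('image','range_z','K','hand_eye')};w['s']=dict(position=f['p'],tool_rot=f['R'])
meas(w,.2804)
E
```

```text
kn n 1656 z 0.2805 cloud c [0.675  0.1883] r 0.012 px [321.   26.1] 27.9 tool [0.1045 0.0021 0.0055]
pin [0.6753 0.2056] 0.0032 95
door 11006 ((0.6206095814704895, 0.1640947461128235), (0.08990742266178131, 0.023896893486380577), 26.481060028076172)
need tool [ 0.0079 -0.0155 -0.    ]
```

```bash
python3 - <<'E'
import re
s=open('meas.py').read()
s=s[:s.index("    k=(abs")]+'''    z0=zk
    k=(abs(z-zk)<.004)&(L[...,0]>.092)&(L[...,0]<.135)&(abs(L[...,1])<.02);k[100:]=0
    g=w['image'].min(2);q=L[k]
    for a in np.arange(.094,.124,.003):
        b=q[abs(q[:,0]-a)<.0012]
        if len(b): print(a.round(3),len(b),np.percentile(b[:,1],[1,99]).round(4),end='; ')
    print('xmax',np.percentile(q[:,0],99.5).round(4))
    d=(abs(L[...,1])<.02)&(abs(z-(zk+.016))<.003)&(L[...,0]>.01)&(L[...,0]<.1);q=L[d]
    for a in np.arange(.02,.1,.01):
        b=q[abs(q[:,0]-a)<.002]
        if len(b): print(a.round(3),len(b),np.percentile(b[:,1],[1,99]).round(4),end='; ')
    br=((im[...,0]-im[...,2])>60)&(abs(z-.231)<.004)&(abs(L[...,0]-.1)<.04)&(abs(L[...,1])<.05);br[150:]=0
    if br.sum()>10:
        t,rt=cv2.minEnclosingCircle(W[br][:,:2].astype(np.float32));print('\\npin',np.round(t,4),round(rt,4),br.sum(),'tool',((np.r_[t,.231]-P)@R).round(4))
'''
open('meas.py','w').write(s)
E
python3 - <<'E'
from meas import *
f=np.load('w3.npz');w={k:f[k] for k in('image','range_z','K','hand_eye')};w['s']=dict(position=f['p'],tool_rot=f['R'])
meas(w,.2804)
E
```

```text
0.094 84 [0.0008 0.0086]; 0.097 120 [-0.0011  0.0083]; 0.1 192 [-0.0056  0.0075]; 0.103 228 [-0.0073  0.0086]; 0.106 238 [-0.0075  0.0093]; 0.109 228 [-0.0074  0.009 ]; 0.112 189 [-0.0064  0.0079]; 0.115 70 [-0.0038  0.0056]; xmax 0.1151
0.02 425 [-0.007   0.0087]; 0.03 448 [-0.0072  0.0085]; 0.04 490 [-0.007   0.0086]; 0.05 515 [-0.0072  0.0085]; 0.06 552 [-0.0071  0.0084]; 0.07 528 [-0.007   0.0087]; 0.08 531 [-0.007   0.0087]; 0.09 235 [-0.0067  0.0087]; 
pin [0.6753 0.2056] 0.0032 95 tool [ 0.1124 -0.0134  0.0549]
```

{"method": "send_rows", "body": {"deltas": [[[0.003,-0.007,0,0,0,0,-1],[0.0027,-0.0073,0,0,0,0,-1],[0,0,0.01,0,0,0,-1],[0,0,0.008,0,0,0,-1],[0,0,0,0,0,0,-1],[0,0,0,0,0,0,-1]]]}}

```text
time_s: 5.1
position: [0.5794, 0.1598, 0.2684]
tool_rot: [[0.898, 0.441, 0.0], [0.441, -0.898, -0.0], [0.0, 0.0, -1.0]]
ft_force: [-0.1, 0.5, -3.3]
grip_width: 0.0153
gripper_force: 59.1
```

```bash
python3 - <<'E'
from meas import *
w=grab('wrist');s=w['s'];print(s['time_s'],s['position'],s['ft_force'].round(2),s['wrist_torque'].round(3))
W,L=(lambda:(wcloud(w),0))()
try: meas(w,.2804+s['position'][2]-.286)
except Exception as e: print(e)
im=grab('side')
o=np.hstack([cv2.resize(w['image'][0:130,230:410],None,fx=2.2,fy=2.2,interpolation=2),cv2.resize(im['image'][150:280,290:430],None,fx=2.2,fy=2.2,interpolation=2)])
cv2.imwrite('pics/c4.png',o[...,::-1])
E
```

```text
5.1 [0.5793757  0.15984007 0.26843716] [-0.09  0.5  -3.25] [ 0.    -0.118 -0.021]
0.094 85 [0.0008 0.0083]; 0.097 136 [-0.0199  0.0082]; 0.1 211 [-0.0186  0.0072]; 0.103 259 [-0.0172  0.0084]; 0.106 278 [-0.0156  0.0092]; 0.109 250 [-0.0137  0.0092]; 0.112 223 [-0.0124  0.0079]; 0.115 88 [-0.0108  0.0052]; 0.118 1 [-0.0091 -0.0091]; xmax 0.1155
0.02 409 [-0.0071  0.0088]; 0.03 451 [-0.0072  0.0085]; 0.04 493 [-0.007   0.0086]; 0.05 519 [-0.0072  0.0085]; 0.06 542 [-0.0071  0.0084]; 0.07 534 [-0.007   0.0087]; 0.08 525 [-0.007   0.0086]; 0.09 232 [-0.0067  0.0087];
```

View pics/c4.png

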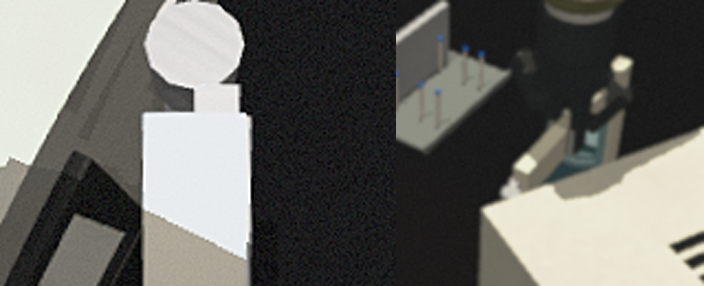

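{"method": "send_rows", "body": {"deltas": [[[-0.0005,0.0003,0.002,0,0,0,-1],[0,0,0.002,0,0,0,-1],[0,0,0.002,0,0,0,-1],[0,0,0.0015,0,0,0,-1],[0,0,0.0015,0,0,0,-1],[0,0,0,0,0,0,-1]]]}}

```text
time_s: 5.95
position: [0.5789, 0.1595, 0.2592]
tool_rot: [[0.897, 0.441, -0.0], [0.441, -0.897, -0.0], [-0.0, -0.0, -1.0]]
ft_force: [-0.4, -0.5, -3.5]
grip_width: 0.0155
gripper_force: 59.2
```

{"method": "send_rows", "body": {"deltas": [[[0,0,0.001,0,0,0,-1],[0,0,0.001,0,0,0,-1],[0,0,0,0,0,0,-1]]]}}

```text
time_s: 6.32
position: [0.5789, 0.1595, 0.2572]
tool_rot: [[0.897, 0.441, -0.0], [0.441, -0.897, -0.0], [-0.0, -0.0, -1.0]]
ft_force: [-0.6, -0.1, -3.3]
grip_width: 0.0156
gripper_force: 59.2
```

{"method": "send_rows", "body": {"deltas": [[[0,0,0.0015,0,0,0,-1],[0,0,0.0015,0,0,0,-1],[0,0,0.0015,0,0,0,-1],[0,0,0,0,0,0,-1]]]}}

```text
time_s: 6.82
position: [0.5789, 0.1595, 0.2527]
tool_rot: [[0.897, 0.441, -0.0], [0.441, -0.897, -0.0], [-0.0, -0.0, -1.0]]
ft_force: [1.2, 0.5, -2.2]
grip_width: 0.0152
gripper_force: 59.2
```

{"method": "send_rows", "body": {"deltas": [[[0,0,0.0015,0,0,0,-1],[0,0,0.0015,0,0,0,-1],[0,0,0.0015,0,0,0,-1],[0,0,0,0,0,0,-1]]]}}

```text
time_s: 7.32
position: [0.5789, 0.1595, 0.2482]
tool_rot: [[0.897, 0.441, -0.0], [0.441, -0.897, -0.0], [-0.0, -0.0, -1.0]]
ft_force: [-0.2, 0.4, -2.8]
grip_width: 0.0153
gripper_force: 59.2
```

{"method": "send_rows", "body": {"deltas": [[[0,0,0.001,0,0,0,-1],[0,0,0.001,0,0,0,-1],[0,0,0.0005,0,0,0,-1],[0,0,0,0,0,0,-1]]]}}

```text
time_s: 7.82
position: [0.579, 0.1595, 0.2458]
tool_rot: [[0.897, 0.441, -0.0], [0.441, -0.897, 0.0], [-0.0, -0.0, -1.0]]
ft_force: [0.5, 0.1, -2.1]
grip_width: 0.0152
gripper_force: 59.2
```

{"method": "send_rows", "body": {"deltas": [[[0,0,0.0005,0,0,0,-1],[0,0,0.0005,0,0,0,-1],[0,0,0,0,0,0,-1]]]}}

```text
time_s: 8.2
position: [0.5789, 0.1595, 0.2448]
tool_rot: [[0.897, 0.441, -0.0], [0.441, -0.897, -0.0], [-0.0, -0.0, -1.0]]
ft_force: [0.2, -0.0, -3.7]
grip_width: 0.0151
gripper_force: 59.2
```

{"method": "send_rows", "body": {"deltas": [[[0,0,0.0005,0,0,0,-1],[0,0,0,0,0,0,-1]]]}}

```text
time_s: 8.45
position: [0.579, 0.1595, 0.2445]
tool_rot: [[0.897, 0.441, 0.0], [0.441, -0.897, 0.0], [0.0, 0.0, -1.0]]
ft_force: [-0.0, -0.3, -1.7]
grip_width: 0.0154
gripper_force: 59.4
```

{"method": "send_rows", "body": {"deltas": [[[0,0,0.0005,0,0,0,-1],[0,0,0,0,0,0,-1]]]}}

```text
time_s: 8.7
position: [0.5789, 0.1594, 0.2442]
tool_rot: [[0.897, 0.441, 0.001], [0.441, -0.897, -0.0], [0.001, 0.0, -1.0]]
ft_force: [-2.1, 0.1, 1.8]
grip_width: 0.0155
gripper_force: 59.8
```

{"method": "send_rows", "body": {"deltas": [[[0,0,0,0,0,0,-1],[0,0,0,0,0,0,-0.6],[0,0,0,0,0,0,-0.2],[0,0,0,0,0,0,-0.2],[0,0,0,0,0,0,-0.2],[0,0,-0.01,0,0,0,-0.2],[0,0,-0.02,0,0,0,-0.2],[0,0,-0.03,0,0,0,-0.2],[0,0,0,0,0,0,-1]]]}}

```text
time_s: 9.82
position: [0.5795, 0.1596, 0.3067]
tool_rot: [[0.897, 0.441, 0.005], [0.441, -0.897, 0.0], [0.005, 0.002, -1.0]]
ft_force: [1.1, -0.4, -0.6]
grip_width: 0.0173
gripper_force: 0.0
```

```bash
python3 - <<'E'
from h import *
w=grab('wrist');s=w['s'];print(s['time_s'],s['position'],s['ft_force'].round(2),s['grip_width'])
W=wcloud(w);z=W[...,2];P=s['position'];L=(W-P)@np.array(s['tool_rot'])
d=(abs(z-.255)<.012)&(abs(L[...,1])<.03)&(L[...,0]>-.14)&(L[...,0]<.125);d[:,:250]=0;d[:,400:]=0
q=L[d];b=W[d]
for a in np.arange(-.12,.125,.015):
    m=abs(q[:,0]-a)<.003
    if m.sum()>5: print(a.round(3),m.sum(),np.percentile(q[m,1],[2,98]).round(4),np.median(b[m,2]).round(4))
cv2.imwrite('pics/w5.png',w['image'][...,::-1])
E
```

```text
9.825 [0.57952652 0.15955858 0.30671335] [ 1.08 -0.35 -0.6 ] 0.017250549511043833
-0.075 49 [-0.0067  0.0079] 0.2523
-0.06 176 [-0.0078  0.0077] 0.2528
-0.045 186 [-0.0075  0.008 ] 0.253
-0.03 202 [-0.0073  0.0078] 0.2532
-0.015 226 [-0.0076  0.0076] 0.2534
0.0 248 [-0.0074  0.0074] 0.2538
0.015 276 [-0.0072  0.0084] 0.2539
0.03 281 [-0.007   0.0082] 0.2542
0.045 322 [-0.0078  0.008 ] 0.2544
0.06 329 [-0.0074  0.0085] 0.2547
0.075 388 [-0.0295  0.0078] 0.2547
0.09 165 [-0.0253  0.0057] 0.2549
0.105 96 [-0.0174 -0.0142] 0.2569
0.12 108 [-0.009  -0.0046] 0.2542
```

View pics/w5.png

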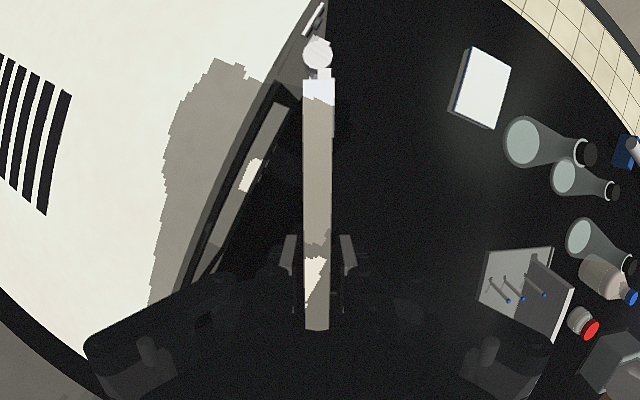

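{"method": "send_rows", "body": {"deltas": [[[-0.028,0.016,0,0,0,0,-1],[-0.028,0.016,0,0,0,0,-1],[-0.0277,0.0164,0,0,0,0,-1],[0,0,0,0,0,0,-1],[0,0,0.024,0,0,0,-1],[0,0,0.023,0,0,0,-1],[0,0,0,0,0,0,-1]]]}}

```text
time_s: 10.75
position: [0.5248, 0.0797, 0.2551]
tool_rot: [[0.897, 0.441, -0.004], [0.441, -0.897, 0.001], [-0.004, -0.002, -1.0]]
ft_force: [-0.3, 0.6, 0.7]
grip_width: -0.0002
gripper_force: 0.0
```

{"method": "send_rows", "body": {"deltas": [[[0,-0.008,0,0,0,0,-1],[0,-0.007,0,0,0,0,-1],[0,-0.005,0,0,0,0,-1],[0,0,0,0,0,0,-1]]]}}

```text
time_s: 11.25
position: [0.5162, 0.0975, 0.2572]
tool_rot: [[0.897, 0.442, 0.001], [0.442, -0.897, -0.0], [0.001, 0.0, -1.0]]
ft_force: [0.1, -0.8, -0.6]
grip_width: -0.0
gripper_force: 0.0
```

Now swing it, 2.3° per row.

{"method": "send_rows", "body": {"deltas": [[[-0.0009,-0.0076,0,0,0,0.04,-1],[-0.0009,-0.0076,0,0,0,0.04,-1],[-0.0009,-0.0076,0,0,0,0.04,-1],[-0.0009,-0.0076,0,0,0,0.04,-1],[-0.0009,-0.0076,0,0,0,0.04,-1],[-0.0009,-0.0076,0,0,0,0.04,-1],[0,0,0,0,0,0,-1]]]}}

```text
time_s: 12.12
position: [0.4954, 0.138, 0.257]
tool_rot: [[0.976, 0.216, 0.0], [0.216, -0.976, -0.0], [0.0, 0.0, -1.0]]
ft_force: [0.5, 0.5, 0.6]
grip_width: 0.0003
gripper_force: 0.0
```

```bash
cat > ang.py <<'E'
from h import *
def ang(name=None):
    w=grab('wrist');s=w['s'];print(s['time_s'],s['position'].round(4),s['ft_force'].round(2))
    W=wcloud(w);z=W[...,2];P=np.array([.6753,.2056])
    th=np.radians(87.67);x=np.array([np.cos(th),np.sin(th)]);y=np.array([-x[1],x[0]])
    I=np.stack([(W[...,:2]-P)@x,(W[...,:2]-P)@y],-1)
    rr=np.hypot(I[...,0],I[...,1]);v=(abs(z-.2535)<.004)&(rr>.02)&(rr<.25)&(I[...,0]<.008)&(I[...,0]>-.13)&(I[...,1]>.01)
    q=I[v].astype(np.float32);r=cv2.fitLine(q,cv2.DIST_HUBER,0,.01,.01).ravel() if len(q)>20 else None
    print(len(q),r, 'open deg',np.degrees(np.arctan2(-r[0]*np.sign(r[1]),abs(r[1]))) if r is not None else '')
    tr=np.array(s['tool_rot']);print('tool open deg',np.degrees(np.arctan2(tr[1,0],tr[0,0]))+2.33)
    if name: save(w,name)
E
python3 -c "
from ang import *;ang('w6.png')"
```

```text
12.125 [0.4954 0.138  0.257 ] [0.54 0.46 0.64]
11450 [ 0.27415714 -0.96168494 -0.03307253  0.11746204] open deg 15.911791
tool open deg 14.801681120154122
```

{"method": "send_rows", "body": {"deltas": [[[-0.0008,-0.0066,0,0,0,0.035,-1],[-0.0008,-0.0066,0,0,0,0.035,-1],[-0.0008,-0.0066,0,0,0,0.035,-1],[-0.0006,-0.0048,0,0,0,0.025,-1],[-0.0006,-0.0048,0,0,0,0.025,-1],[-0.0005,-0.0038,0,0,0,0.02,-1],[0,0,0,0,0,0,-1]]]}}

```text
time_s: 13.05
position: [0.4866, 0.1702, 0.2568]
tool_rot: [[0.999, 0.042, -0.0], [0.042, -0.999, -0.0], [-0.0, 0.0, -1.0]]
ft_force: [-0.3, -0.3, 0.1]
grip_width: -0.0003
gripper_force: 0.5
```

```bash
python3 -c "
from ang import *;ang('w7.png')"
```

```text
13.05 [0.4866 0.1702 0.2568] [-0.33 -0.25  0.12]
11493 [ 0.12265056 -0.99244994 -0.01461589  0.12652887] open deg 7.0450983
tool open deg 4.739820401878417
```

View pics/w7.png

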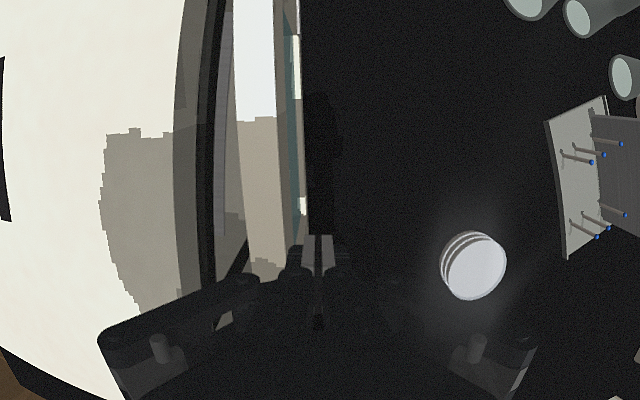

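{"method": "send_rows", "body": {"deltas": [[[0,-0.004,0,0,0,0.02,-1],[0,-0.004,0,0,0,0.02,-1],[0,-0.004,0,0,0,0.02,-1],[0,-0.003,0,0,0,0.02,-1],[0,0,0,0,0,0,-1]]]}}

```text
time_s: 13.72
position: [0.4864, 0.1853, 0.2568]
tool_rot: [[0.999, -0.038, 0.0], [-0.038, -0.999, -0.0], [0.0, 0.0, -1.0]]
ft_force: [-0.9, -0.1, -0.5]
grip_width: -0.0001
gripper_force: 0.0
```

```bash
python3 -c "
from ang import *;ang()"
```

```text
13.725 [0.4864 0.1853 0.2568] [-0.92 -0.06 -0.5 ]
11502 [ 0.07287874 -0.9973408  -0.00590395  0.1360319 ] open deg 4.1793494
tool open deg 0.1445306133182913
```

{"method": "send_rows", "body": {"deltas": [[[0,-0.002,0,0,0,0,-1],[0,-0.002,0,0,0,0,-1],[0,0,0,0,0,0,-1]]]}}

```text
time_s: 14.15
position: [0.4866, 0.1892, 0.2568]
tool_rot: [[0.999, -0.038, 0.0], [-0.038, -0.999, 0.0], [0.0, -0.0, -1.0]]
ft_force: [0.6, 0.6, -0.8]
grip_width: -0.0001
gripper_force: 0.0
```

{"method": "send_rows", "body": {"deltas": [[[0,-0.0015,0,0,0,0,-1],[0,-0.0015,0,0,0,0,-1],[0,0,0,0,0,0,-1]]]}}

```text
time_s: 14.52
position: [0.4866, 0.1921, 0.2568]
tool_rot: [[0.999, -0.038, -0.0], [-0.038, -0.999, 0.0], [-0.0, -0.0, -1.0]]
ft_force: [-0.5, -0.1, -0.2]
grip_width: -0.0001
gripper_force: 0.1
```

```bash
python3 -c "
from ang import *;ang()"
```

```text
14.525 [0.4866 0.1921 0.2568] [-0.49 -0.1  -0.22]
11251 [ 3.9606299e-02 -9.9921536e-01 -9.9195610e-04  1.3092998e-01] open deg 2.2698674
tool open deg 0.14502240855624793
```

{"method": "send_rows", "body": {"deltas": [[[0,-0.001,0,0,0,0,-1],[0,-0.001,0,0,0,0,-1],[0,-0.001,0,0,0,0,-1],[0,0,0,0,0,0,-1]]]}}

```text
time_s: 15.08
position: [0.4867, 0.1936, 0.2568]
tool_rot: [[0.999, -0.039, -0.001], [-0.039, -0.999, -0.004], [-0.001, 0.004, -1.0]]
ft_force: [-1.4, -10.2, 1.6]
grip_width: 0.0001
gripper_force: 4.9
```

{"method": "send_rows", "body": {"deltas": [[[0,-0.001,0,0,0,0,-1],[0,-0.001,0,0,0,0,-1],[0,0,0,0,0,0,-1]]]}}

```text
time_s: 15.45
position: [0.4867, 0.1938, 0.2569]
tool_rot: [[0.999, -0.04, -0.001], [-0.04, -0.999, -0.008], [-0.001, 0.008, -1.0]]
ft_force: [-2.8, -19.5, 3.6]
grip_width: 0.0
gripper_force: 10.2
```

```bash
python3 -c "
from ang import *;ang()"
```

```text
15.45 [0.4867 0.1938 0.2569] [ -2.85 -19.48   3.63]
10669 [ 2.8976917e-03 -9.9999583e-01  5.5775035e-04  1.1888025e-01] open deg 0.16602573
tool open deg 0.031198244388298768
```

{"method": "send_rows", "body": {"deltas": [[[0,0.003,0,0,0,0,-1],[0,0.005,0,0,0,0,-1],[0,0.02,0,0,0,0,-1],[0,0.03,0,0,0,0,-1],[0,0.03,0,0,0,0,-1],[0,0,-0.04,0,0,0,-1],[0,0,-0.04,0,0,0,-1],[0,0,0,0,0,0,-1],[0,0,0,0,0,0,-1]]]}}

```text
time_s: 16.62
position: [0.4832, 0.1092, 0.3361]
tool_rot: [[0.999, -0.038, -0.001], [-0.038, -0.999, 0.0], [-0.001, -0.0, -1.0]]
ft_force: [0.3, -0.0, -0.8]
grip_width: -0.0002
gripper_force: 0.0
```

```bash
python3 -c "
from ang import *;ang('w8.png')"
```

```text
16.625 [0.4832 0.1092 0.3361] [ 0.25 -0.   -0.75]
6131 [ 0.01995069 -0.999801   -0.00310925  0.13341182] open deg 1.1431662
tool open deg 0.15674885753898948
```

View pics/w8.png

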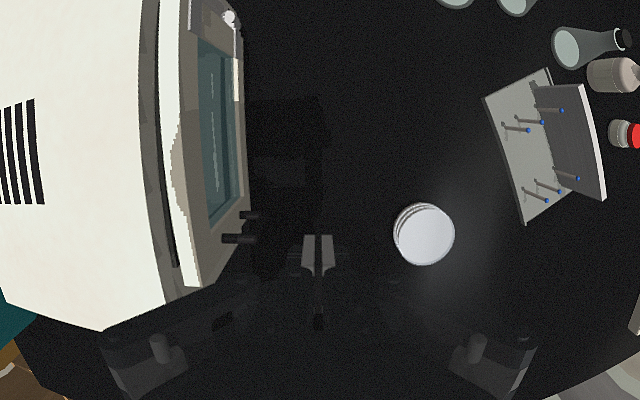

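{"method": "send_rows", "body": {"deltas": [[[0,0,0,0,0,0,-1],[0,0,0,0,0,0,-1],[0,0,0,0,0,0,-1],[0,0,0,0,0,0,-1]]]}}

```text
time_s: 17.18
position: [0.4835, 0.1091, 0.3367]
tool_rot: [[0.999, -0.038, -0.0], [-0.038, -0.999, 0.0], [-0.0, -0.0, -1.0]]
ft_force: [0.3, -0.5, -0.1]
grip_width: -0.0002
gripper_force: 0.0
```

```bash
python3 - <<'E'
from h import *
w=grab('wrist');W=wcloud(w);z=W[...,2]
P=np.array([.6753,.2056]);th=np.radians(87.67);x=np.array([np.cos(th),np.sin(th)]);y=np.array([-x[1],x[0]])
X=(W[...,:2]-P)@x;Y=(W[...,:2]-P)@y
for a in np.arange(.03,.25,.02):
    m=(abs(Y-a)<.004)&(abs(X)<.05)
    d=m&(abs(z-.2535)<.003);t=m&(abs(z-.27)<.004)
    if d.sum()>5:print(a.round(2),d.sum(),'door x',np.percentile(X[d],[3,97]).round(4),'z',np.median(z[d]).round(4),'inc front',np.percentile(X[t],3).round(4) if t.sum()>5 else '')
E
```

```text
0.03 150 door x [-0.008   0.0147] z 0.2545 inc front 0.0141
0.05 261 door x [-0.0086  0.0144] z 0.2544 inc front 0.0139
0.07 276 door x [-0.009   0.0145] z 0.254 inc front 0.0141
0.09 289 door x [-0.0094  0.0144] z 0.2538 inc front 0.0136
0.11 304 door x [-0.0099  0.0144] z 0.2535 inc front 0.0137
0.13 290 door x [-0.0103  0.0142] z 0.2533 inc front 0.0137
0.15 287 door x [-0.011   0.0144] z 0.2529 inc front 0.0138
0.17 257 door x [-0.0108  0.0146] z 0.2526 inc front 0.0139
0.19 244 door x [-0.0114  0.0144] z 0.2525 inc front 0.0139
0.21 218 door x [-0.0118  0.0141] z 0.2522 inc front 0.0136
0.23 199 door x [-0.0121  0.0142] z 0.2519 inc front 0.0139
```

```bash
python3 -c "
from rig import env;print(env.close_job())"
```

```text
the job is handed in; nothing more can be done
None
```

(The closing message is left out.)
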